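# Lay the beam offcut down in the drilling jig

### The arm

A 6-joint arm with a two-finger parallel gripper is mounted at the origin on the work surface. World frame = base frame: x ahead of the robot, y to its left, z up, the work surface at z = 0. Lengths are in mm, angles in degrees, forces in N, time in s.
With the tool pointing down it reaches from about 350 to 850 mm from the base axis. Payload 8.1 kg.
Tool frame: the origin (TCP) lies at the very end of the fingers, on their centre line; the grasp point (between the pads) lies 19 mm behind it (tcp_to_grasp is the distance from the TCP to the grasp point, in mm); z points along the fingers, x is the direction in which the jaws open and shut, and the axes are right-handed (so a half turn about z gives the same grasp; the last joint's range is limited). The gripper opens to 85 mm and grips with 20 to 120 N. Pads are 22 mm wide; open, the fingers measure 114 mm over their backs; the gripper's body (76 mm by 85 mm) begins 54 mm behind the grasp point. The pads swing forward as they close: fully open they stand 13 mm farther back than shut.
Start: joints at [-4.893, 7.471, 85.268, -0, 87.261, -4.893], TCP at [600.004, 0.022, 231.292] pointing down, gripper open.
Joint ranges: [-169.43, 169.43], [-51.17, 129.36], [1.28, 143.12], [-76.62, 256.62], [0, 156.53], [-152.29, 152.29]. Speed limits (degrees/s): [136.94, 136.94, 159.86, 180, 180, 180].

### API

Orientations are given as [roll, pitch, yaw] about the fixed x, y, z axes, in that order (R = Rz(yaw) Ry(pitch) Rx(roll)).
In Python, from bench import * gives the robot as it stands. The module is installed in compiled form; this text tells all that it offers.
- The arm moves only by the tool apply_moves, never from a script. Its argument "targets" is text: rows parted by semicolons, each of 7 numbers parted by spaces: the turn, a rotation vector about the tool's x, y, z in rad, then the shift along the tool's x, y, z in cm, then the finger opening in cm, from 0 to 8.54. A call has exactly 5 rows; each row is the pose to reach, as a shift and turn from the pose commanded when the call began, along the tool's axes at that moment; what a row does not reach only later rows make up. A row lasts 1/10 s, in which the tool goes at most 50 mm and 8.59 degrees, less where a joint would pass 70% of its speed; a pose out of reach is approached as far as the arm can. A call with a gripper value outside its range is refused whole. The fingers move at their own pace and stop on an object; "force" is the grip in N (left out, the last holds). Time passes only in rows, so rows that repeat a pose let the fingers close, or fill a call up. It gives the time, the measured TCP pose, the force and the opening at its end, in the units of the state.
- sense(): the state, without advancing time (a new reading comes with each control period).
- snapshot(name): name is "scene" or "side" or "wrist"; returns the picture (384x512x3 uint8, red, green, blue); there is no depth.
- camera_model(name): a dict with "fx", "fy", "cx", "cy" (pixels), "k1" (the pictures are not rectified: a ray, as slopes to the right and down, at radius r is drawn at 1 + k1 r^2 times it, then the intrinsics apply), "position" and "attitude" of the camera in the world; the wrist camera has in their place "T_tool_cam" (4x4, takes a point from camera to tool coordinates, whose origin is the TCP and whose axes are the tool frame's). Camera axes: x right, y up, looking along -z (the intrinsics and any distortion apply to the point x, -y, -z); pixel columns grow to the right and rows downward; lengths in mm; the calibration is good to about 2 mm. A picture is of the moment at which its call begins: read the wrist's pose just before it. camera_model takes no time and is no camera call.
- hand_in(): hands the job in, once; it reports no verdict.
Trained networks look in the newest picture that a camera, given by its name, has taken for a name from the list of things; names that differ only in an ending like _2 or _b are one class to them, and where a whole thing is asked for, a point or a joint stands for the part that bears it (a point fixed in the world has none). Each returns a list of dicts, best first, with "confidence" (0 to 1); they miss things now and then, are a little off and sometimes report something else, mostly with a low value. They report only what shows in the picture. A call takes as long as a camera call. They do not tell look-alikes from the thing itself.
- recognise(camera, query): "at" ([row, column] in pixels, amid what is visible of it).
- place_of(camera, query): "at" ([row, column] in pixels: a listed point, or the origin of a listed thing).
The state is a dict: "time": time; "joint_pos": joint angles; "qd": joint speeds; "joint_efforts": joint torques, N m; "tool_pos": TCP position; "tcp_rot": TCP orientation; "ft_force": force on the tool from outside, world axes, zero at the start; "wrist_torque": the same for the moment, N m; "finger_gap": finger opening in mm.
Only numpy, scipy, OpenCV 4.12 (cv2) and the standard library are available. Lean on these libraries where they do the work, as an engineer would, in place of code of your own. Each camera call takes 0.05 s, during which the arm holds its last target. There are 200 camera calls.

### The job

The short I-beam offcut stands on end between the blue rails of the jig. Push it over with the fingertips, towards the yellow stop, so that it lies along the rails with its red-primed flange on top, then push it along the rails until its end sits against the yellow stop. Only push it, never pick it up; leave the can, the sleeve and the wrench alone, and move clear when it is home.

Things in the scene. Friction and masses are not known exactly. Their poses are not given: they have to be found in the camera images.
- beam: I-beam offcut of dark steel, one flange primed red; 120 mm long, section 80 mm high by 46 mm wide (flanges 5 mm thick, web 4 mm), 0.6 to 0.9 kg. Origin: middle of the sawn end it stands on at the start; z runs along its length (up at the start), y is square to the flanges, towards the red one. Standing, it topples by itself once leaned about 34 degrees.
- beam_center (a point): centre of the beam, on its axis 60 mm from either end; axes as the beam's. Lying home it is 60 mm from the stop face.
- beam_top (a point): middle of the beam's other sawn end, the upper one at the start (120 mm along z from the origin); this end goes against the stop; axes as the beam's
- beam_primed (a point): middle of the outer face of the red flange, half-way along the beam, 40 mm from the beam's axis; axes as the beam's. At the start the red flange is on the side away from the yellow stop, so tipping the beam towards the stop brings it on top.
- jig: fixed, rigid jig; origin under the middle of its plywood bed, on the table; axes as point jig_stop. Bed 130 mm wide (x), 380 mm long (y), 15 mm thick. Two blue rails along y, 14 mm wide, 20 mm high above the bed, 56 mm apart inside. Yellow stop across the -y end, 90 mm wide, 22 mm thick, 40 mm high above the bed.
- jig_stop (a point): point on the top of the jig's bed, midway between the rails, at the foot of the stop's flat face. z up, x square to the rails, +y from the stop along the rails: the standing beam's axis is 195 to 240 mm from here in +y, and it is tipped and pushed towards -y. The bed goes on 320 mm in +y from here.
- can: spray can with a green label standing on the table, 54 mm in diameter, 120 mm high, origin under its middle; a bystander, to be left alone
- sleeve: brass sleeve standing on the table, 60 mm outside diameter, 50 mm high, origin under its middle; a bystander, to be left alone
- wrench: steel wrench 170 mm long lying flat on the table along its own x, origin under its middle; a bystander, to be left alone
There are look-alikes about, which are no part of the job. Leave any orange look-alike of the beam alone.

How it is judged:
By the outcome, as a careful person would: the job done as asked, in the order asked, and still so for the second after the job is handed in, with the robot touching nothing.
It also fails if it takes over 42 s, if anything falls off the work surface, if the arm or the gripper's body presses on something with over 40 N, if the wrist force passes 120 N, or if a joint passes its speed limit or range.

## Working session

There is one attempt and no reset: what is moved stays moved. The work goes in short steps, Python scripts to look and compute and a tool call to move; the robot and the scene stay as the last step left them, time stands still between calls to the robot, and variables do not carry over. Pictures are saved under pics/ and viewed, about 8 in all and at most 12, crops included, and the job is handed in when it is done.

Besides the shell and the picture viewer there is one more tool, called after "Request:" in YAML: its name, and indented under it one key for each argument. apply_moves: Moves the arm, as the interface text tells. Its arguments: {"type":"object","properties":{"targets":{"type":"string"},"force":{"type":"number"}},"required":["targets"]}

```bash
mkdir -p pics; cat > h.py <<'E'
from bench import *
import numpy as np, cv2
from scipy.spatial.transform import Rotation as R
def save(n,img): cv2.imwrite('pics/'+n+'.png',img[:,:,::-1])
E
python3 - <<'E'
from h import *
s=sense();print({k:np.round(v,2).tolist() for k,v in s.items()})
a=snapshot('scene');b=snapshot('side');save('scene0',a);save('side0',b)
for c in('scene','side','wrist'):print(c,camera_model(c))
for c in('scene','side'):
  for q in('beam','beam_top','beam_primed','jig','jig_stop','can'):print(c,q,[(np.round(d['at']).tolist(),round(d['confidence'],2)) for d in place_of(c,q)][:4])
save('both0',np.hstack([a,b])[:, :])
E
```

```text
{'time': 0.0, 'joint_pos': [-4.89, 7.51, 85.33, -0.0, 87.26, -4.89], 'qd': [0.1, 0.01, 0.08, -0.04, -0.02, 0.01], 'joint_efforts': [-0.0, -56.94, -50.06, -0.0, 0.01, 0.0], 'tool_pos': [599.46, 0.06, 230.26], 'tcp_rot': [-179.99, 0.1, -0.0], 'ft_force': [-0.31, 0.05, 0.1], 'wrist_torque': [0.02, 0.0, 0.01], 'finger_gap': 85.76}
scene {'fx': 451.7203082180131, 'fy': 451.7203082180131, 'cx': 245.75701025787123, 'cy': 189.7110979058643, 'k1': -0.02667350613276695, 'position': array([1213.67995648,  -36.8721466 ,  939.24185617]), 'attitude': array([35.76522621, -0.17367733, 86.42851783])}
side {'fx': 459.1379229223941, 'fy': 459.1379229223941, 'cx': 251.89120756424416, 'cy': 196.85039472709775, 'k1': -0.15845603407364178, 'position': array([ 359.43558137, -622.40263583,  588.9147227 ]), 'attitude': array([ 55.07798351,  -1.22807127, -21.49389875])}
wrist {'fx': 308.18842075281054, 'fy': 308.18842075281054, 'cx': 258.26809290395914, 'cy': 198.8807462078087, 'k1': 0.012058218198630628, 'T_tool_cam': array([[ 9.99999381e-01,  9.69778421e-04,  5.44788003e-04,
        -9.48612101e-01],
       
[... 383 characters left out ...]
298.0], 0.74), ([175.0, 350.0], 0.59)]
scene beam_primed [([152.0, 301.0], 0.94), ([197.0, 273.0], 0.92), ([188.0, 362.0], 0.57)]
scene jig [([210.0, 221.0], 0.94)]
scene jig_stop [([208.0, 168.0], 0.61)]
scene can [([267.0, 261.0], 0.84)]
side beam [([182.0, 203.0], 0.83), ([225.0, 141.0], 0.81), ([235.0, 244.0], 0.78)]
side beam_top [([184.0, 248.0], 0.79), ([141.0, 200.0], 0.63), ([173.0, 135.0], 0.63), ([269.0, 255.0], 0.52)]
side beam_primed [([156.0, 191.0], 0.95), ([203.0, 238.0], 0.92), ([196.0, 158.0], 0.86), ([285.0, 185.0], 0.3)]
side jig [([266.0, 257.0], 0.8)]
side jig_stop [([315.0, 281.0], 0.81), ([186.0, 245.0], 0.65), ([200.0, 241.0], 0.32)]
side can [([222.0, 305.0], 0.75)]
```

View pics/scene0.png

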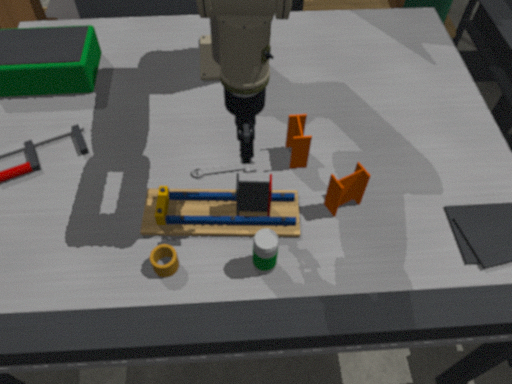

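View pics/side0.png

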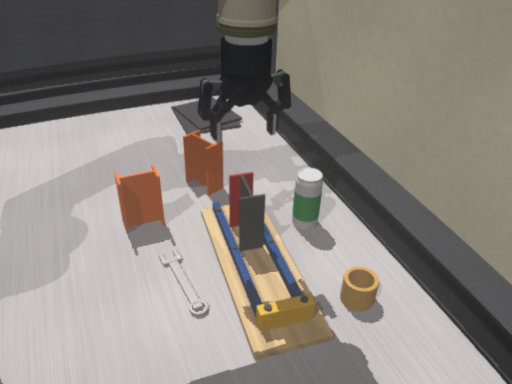

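The scene picture shows three beam-like things: dark with a red flange in the jig (212,252), and orange ones at (140,298) and (190,347). In the side picture they are at (210,247), (160,203) and (200,141). The dark one between the blue rails fits; the orange ones are look-alikes. The yellow stop is at scene (205,162) and side (312,286). The can and sleeve are on the far side from the base, the wrench on the near side.

```bash
cat >> h.py <<'E'
def proj(c,P,T=None):
    m=camera_model(c)
    if T is None: Rc=R.from_euler('xyz',m['attitude'],degrees=True).as_matrix();p=np.array(m['position'])
    else: Rc=T[:3,:3];p=T[:3,3]
    q=(np.atleast_2d(P)-p)@Rc; x=q[:,0]/-q[:,2]; y=-q[:,1]/-q[:,2]; k=1+m['k1']*(x*x+y*y)
    return np.c_[m['cy']+m['fy']*y*k, m['cx']+m['fx']*x*k]
from scipy.optimize import least_squares
def tri(obs):
    return least_squares(lambda P:np.concatenate([(proj(c,P)[0]-rc) for c,rc in obs]),[650,0,50])
def jig2w(j,P): # j=x,y,yaw of jig_stop; bed top z=15
    P=np.atleast_2d(P); a=np.radians(j[2]);M=np.array([[np.cos(a),-np.sin(a),0],[np.sin(a),np.cos(a),0],[0,0,1]])
    return P@M.T+[j[0],j[1],15]
E
python3 - <<'E'
from h import *
for n,a,b in [('top',(181,256),(184,248)),('primed',(197,273),(203,238)),('beam',(212,252),(235,244)),('jig',(210,221),(266,257)),('stop',(208,168),(315,281))]:
    r=tri([('scene',a),('side',b)]);print(n,r.x.round(1),'res',r.fun.round(1))
# fit jig + beam distance; jig stop (x,y,yaw), beam s along y, x offset
def model(v):
    j=v[:3]
    return {'top':jig2w(j,[v[4],v[3],120]),'primed':jig2w(j,[v[4],v[3]+40,60]),'beam':jig2w(j,[v[4],v[3],0]),'stop':jig2w(j,[0,0,0]),'jig':jig2w(j,[0,130,-15])}
obs={'top':((181,256),(184,248)),'primed':((197,273),(203,238)),'beam':((212,252),(235,244)),'jig':((210,221),(266,257)),'stop':((208,168),(315,281))}
def f(v):
    m=model(v);return np.concatenate([proj(c,m[n])[0]-o for n in obs for c,o in zip(('scene','side'),obs[n])]+[[ (v[4])/3]])
g=least_squares(f,[700,-150,0,215,0],loss='soft_l1');print(g.x.round(2),f(g.x).round(1))
v=g.x
for c in('scene','side'):
    img=cv2.imread(f'pics/{c}0.png');img=cv2.resize(img,None,fx=4,fy=4,interpolation=cv2.INTER_CUBIC)
    def line(P,col):
        p=(proj(c,jig2w(v[:3],np.array(P,float)))*4+2).round().astype(int)[:,::-1];cv2.polylines(img,[p.reshape(-1,1,2)],False,col,1)
    line([[-65,-60,0],[65,-60,0],[65,320,0],[-65,320,0],[-65,-60,0]],(0,255,255))
    for x in(-28,28,-42,42): line([[x,0,20],[x,300,20]],(255,255,0))
    line([[-45,0,40],[45,0,40],[45,-22,40],[-45,-22,40],[-45,0,40]],(255,0,255))
    x,s=v[4],v[3]
    line([[x-23,s-40,120],[x+23,s-40,120],[x+23,s+40,120],[x-23,s+40,120],[x-23,s-40,120]],(0,255,0))
    line([[x-23,s+40,120],[x-23,s+40,0],[x+23,s+40,0],[x+23,s+40,120]],(0,255,0))
    y0,x0=((150,130) if c=='scene' else (150,170))
    cr=img[y0*4:(y0+ (100 if c=='scene' else 200))*4,x0*4:(x0+180)*4]
    cv2.imwrite(f'pics/ov_{c}.png',cr if c=='scene' else cv2.resize(cr,None,fx=.75,fy=.75,interpolation=cv2.INTER_AREA))
E
```

```text
top [615.1  24.  133.4] res [ 1.2 -0.8 -0.7 -0.9]
primed [611.8  66.2  63.2] res [ 1.  -0.7 -0.6 -0.8]
beam [612.   21.4  13. ] res [-1.4  1.   0.8  1.1]
jig [603.7 -58.6   7.1] res [ 0.8 -0.6 -0.4 -0.6]
stop [ 594.1 -187.    15.2] res [ 0.3 -0.3 -0.2 -0.3]
[ 594.39 -186.46   -4.68  209.53    0.8 ] [-0.2 -1.6 -0.7 -2.  -0.5 -2.  -4.8  1.8 -1.7  1.5 -0.3  1.1  2.7  0.2
  1.6 -0.4  0.4 -0.1 -0.4 -0.2  0.3]
```

View pics/ov_scene.png

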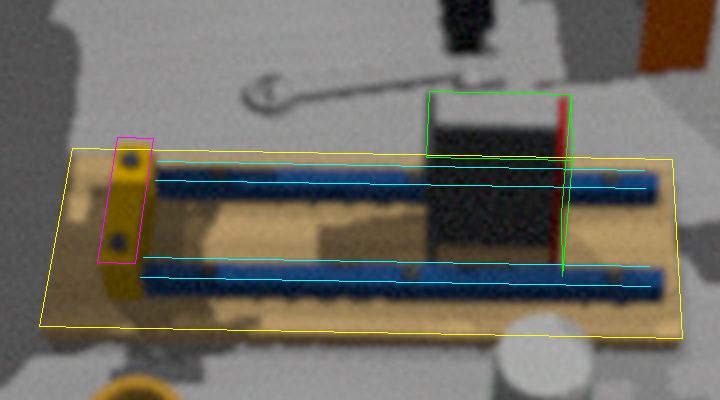

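View pics/ov_side.png

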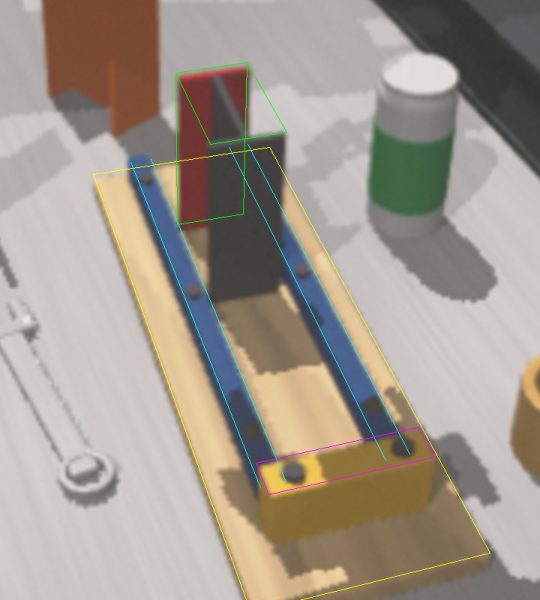

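The overlay confirms it: the dark beam with the red flange on +y is the target, with its axis about 209 mm from the stop. The jig is yawed by about -4.7°, and the fit is good to roughly 2–3 mm. I'll move above the free space behind the red flange with the fingers shut and the tool squared to the jig.

Request:
apply_moves:
  targets: "0 0 0.03 0.7 -3.5 0 0; 0 0 0.06 1.4 -7 0 0; 0 0 0.082 2.0 -10.5 0 0; 0 0 0.082 2.2 -12.0 0 0; 0 0 0.082 2.2 -12.0 0 0"
  force: 40

```text
time: 1.2
tool_pos: [621.9, 122.1, 231.1]
tcp_rot: [-180.0, 0.0, -4.5]
ft_force: [-0.7, -1.2, -0.0]
finger_gap: 12.3
```

```bash
python3 - <<'E'
from h import *
for n,a,b in [('can',(267,261),(222,305)),('orA',(158,295),(182,203)),('orB',(206,342),(225,141))]:
    r=tri([('scene',a),('side',b)]);print(n,r.x.round(1),'res',r.fun.round(1))
s=sense();print({k:np.round(s[k],2).tolist() for k in('time','tool_pos','tcp_rot','finger_gap','ft_force')})
w=snapshot('wrist');save('w1',w)
for q in('beam_top','beam_primed','jig_stop'):print(q,[(np.round(d['at']).tolist(),round(d['confidence'],2)) for d in place_of('wrist',q)][:4])
v=[594.39,-186.46,-4.68,209.53,.8]
T=np.eye(4);T[:3,:3]=R.from_euler('xyz',s['tcp_rot'],degrees=True).as_matrix();T[:3,3]=s['tool_pos'];T=T@camera_model('wrist')['T_tool_cam']
img=np.ascontiguousarray(w[:,:,::-1])
def line(P,col):
    p=(proj('wrist',jig2w(v[:3],np.array(P,float)),T)).round().astype(int)[:,::-1];cv2.polylines(img,[p.reshape(-1,1,2)],False,col,1)
x,sv=v[4],v[3]
line([[x-23,sv-40,120],[x+23,sv-40,120],[x+23,sv+40,120],[x-23,sv+40,120],[x-23,sv-40,120]],(0,255,0))
for q in(-28,28): line([[q,sv+45,20],[q,300,20]],(255,255,0))
line([[x-65,320,0],[x+65,320,0]],(0,255,255))
cv2.imwrite('pics/w1o.png',img)
E
```

```text
can [753.6  32.6  -1.5] res [-1.4  1.3  1.   1.5]
orA [547.9 114.8 105.1] res [ 6.8 -4.  -4.2 -4.9]
orB [ 461.   319.5 -164.4] res [-10.3   5.9   6.7   7.8]
{'time': 1.2, 'tool_pos': [621.93, 122.09, 231.11], 'tcp_rot': [-179.98, 0.01, -4.51], 'finger_gap': 12.31, 'ft_force': [-0.71, -1.24, -0.03]}
beam_top [([180.0, 32.0], 0.84), ([312.0, 255.0], 0.74), ([41.0, 210.0], 0.73)]
beam_primed [([166.0, 110.0], 0.96), ([239.0, 257.0], 0.95), ([14.0, 197.0], 0.81)]
jig_stop []
```

View pics/w1o.png

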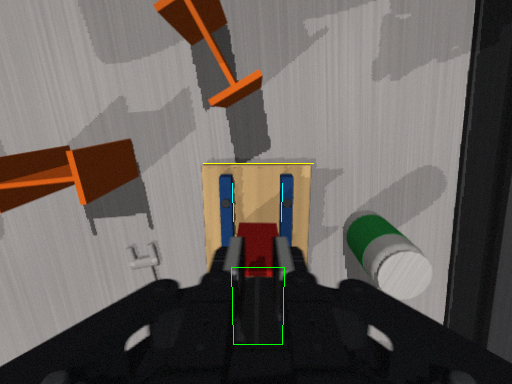

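The predicted overlay matches the wrist view: the red flange is at (250,257), the rails at columns 226/288 and the bed end at row 163. Next I descend behind the flange to about 108 mm above the bed, then approach.

Request:
apply_moves:
  targets: "0 0 0 -0.1 0 3.5 0; 0 0 0 -0.1 0 7 0; 0 0 0 -0.1 1 10 0; 0 0 0 -0.1 2 10.8 0; 0 0 0 -0.1 3 10.8 0"

```text
time: 1.9
tool_pos: [617.3, 88.5, 121.9]
tcp_rot: [180.0, 0.2, -4.8]
ft_force: [-0.2, 0.7, 0.3]
finger_gap: 0.1
```

Request:
apply_moves:
  targets: "0 0 0 0 0.3 0 0; 0 0 0 0 0.6 0 0; 0 0 0 0 0.9 0 0; 0 0 0 0 1.2 0 0; 0 0 0 0 1.5 0 0"

```text
time: 2.4
tool_pos: [617.6, 75.3, 123.9]
tcp_rot: [-180.0, -0.1, -4.7]
ft_force: [-0.3, -0.6, -0.2]
finger_gap: 0.2
```

Request:
apply_moves:
  targets: "0 0 0 0 0.4 0 0; 0 0 0 0 0.8 -0.1 0; 0 0 0 0 1.2 -0.3 0; 0 0 0 0 1.6 -0.6 0; 0 0 0 0 2.0 -0.8 0"

```text
time: 2.9
tool_pos: [615.7, 55.0, 131.7]
tcp_rot: [180.0, -0.0, -4.7]
ft_force: [0.6, 2.9, 2.0]
finger_gap: 0.0
```

```bash
python3 - <<'E'
from h import *
a=snapshot('scene')[140:260,130:330];b=snapshot('side')[110:330,150:330]
a=cv2.resize(a,None,fx=2,fy=2);b=cv2.resize(b,None,fx=2,fy=2)
c=np.zeros((440,770,3),np.uint8);c[:240,:400]=a;c[:,405:765]=b;save('p2',c)
E
```

```text
(no output)
```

View pics/p2.png

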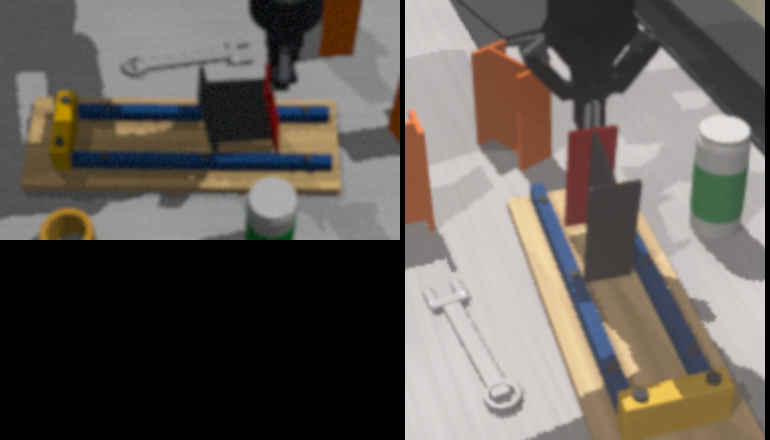

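The beam is leaning towards the stop by about 8°, with its front foot still in place: it is tipping, not sliding. I'll continue along the arc.

Request:
apply_moves:
  targets: "0 0 0 0 0.45 -0.2 0; 0 0 0 0 0.9 -0.4 0; 0 0 0 0 1.35 -0.6 0; 0 0 0 0 1.8 -0.8 0; 0 0 0 0 2.2 -0.9 0"

```text
time: 3.5
tool_pos: [613.9, 32.7, 140.5]
tcp_rot: [180.0, -0.0, -4.7]
ft_force: [-0.4, 1.2, 1.8]
finger_gap: -0.1
```

Request:
apply_moves:
  targets: "0 0 0 0 0.45 -0.1 0; 0 0 0 0 0.9 -0.2 0; 0 0 0 0 1.35 -0.3 0; 0 0 0 0 1.8 -0.4 0; 0 0 0 0 2.2 -0.4 0"

```text
time: 4.0
tool_pos: [612.0, 10.9, 144.3]
tcp_rot: [180.0, 0.0, -4.7]
ft_force: [0.7, 0.1, 0.5]
finger_gap: 0.0
```

Request:
apply_moves:
  targets: "0 0 0 0 0.4 0 0; 0 0 0 0 0.8 0 0; 0 0 0 0 1.2 0 0; 0 0 0 0 1.2 0 0; 0 0 0 0 1.2 0 0"

```text
time: 4.5
tool_pos: [611.0, -0.6, 144.2]
tcp_rot: [-180.0, 0.0, -4.7]
ft_force: [0.5, -1.0, 0.0]
finger_gap: 0.2
```

```bash
python3 - <<'E'
from h import *
a=snapshot('scene')[140:260,130:330];b=snapshot('side')[110:330,150:330]
a=cv2.resize(a,None,fx=2,fy=2);b=cv2.resize(b,None,fx=2,fy=2)
c=np.zeros((440,770,3),np.uint8);c[:240,:400]=a;c[:,405:765]=b;save('p3',c)
E
```

```text
(no output)
```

View pics/p3.png

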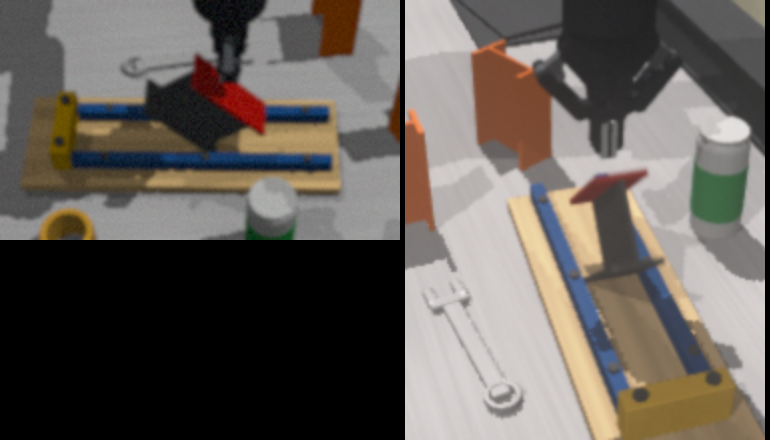

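It is past balance and falling. I back off and let it settle, then look.

Request:
apply_moves:
  targets: "0 0 0 0 -1 0 0; 0 0 0 0 -2.5 0 0; 0 0 0 0 -4 0 0; 0 0 0 0 -5 0 0; 0 0 0 0 -5 0 0"

```text
time: 5.1
tool_pos: [615.2, 51.6, 144.3]
tcp_rot: [-180.0, 0.0, -4.6]
ft_force: [1.4, 1.1, 0.4]
finger_gap: -0.2
```

```bash
python3 - <<'E'
from h import *
A=snapshot('scene');B=snapshot('side')
for q in('beam','beam_top','beam_primed','beam_center'):print(q,[[(np.round(d['at']).tolist(),round(d['confidence'],2)) for d in place_of(c,q)][:3] for c in('scene','side')])
j=[594.39,-186.46,-4.68]
for y0 in(50,60):
  for n,P in(('beam',[0,y0+120,40]),('top',[0,y0,40]),('primed',[0,y0+60,80])):print(y0,n,[proj(c,jig2w(j,P))[0].round() for c in('scene','side')])
a=A[140:260,130:330];b=B[110:330,150:330]
a=cv2.resize(a,None,fx=2,fy=2);b=cv2.resize(b,None,fx=2,fy=2)
c=np.zeros((440,770,3),np.uint8);c[:240,:400]=a;c[:,405:765]=b;save('p4',c)
E
```

```text
beam [[([209.0, 343.0], 0.8), ([202.0, 234.0], 0.79), ([156.0, 294.0], 0.66)], [([234.0, 252.0], 0.9), ([185.0, 202.0], 0.77), ([224.0, 139.0], 0.66)]]
beam_top [[([128.0, 302.0], 0.77), ([201.0, 185.0], 0.74), ([176.0, 352.0], 0.56)], [([172.0, 137.0], 0.87), ([141.0, 201.0], 0.71), ([281.0, 274.0], 0.6)]]
beam_primed [[([185.0, 360.0], 0.92), ([155.0, 301.0], 0.62), ([188.0, 208.0], 0.57)], [([194.0, 160.0], 0.79), ([240.0, 266.0], 0.75), ([159.0, 194.0], 0.58)]]
beam_center [[([203.0, 210.0], 0.89), ([191.0, 206.0], 0.69), ([190.0, 347.0], 0.67)], [([161.0, 206.0], 0.72), ([261.0, 261.0], 0.65), ([200.0, 140.0], 0.65)]]
50 beam [array([200., 237.]), array([231., 251.])]
50 top [array([200., 187.]), array([276., 272.])]
50 primed [array([190., 211.]), array([235., 262.])]
60 beam [array([201., 241.]), array([228., 249.])]
60 top [array([200., 191.]), array([272., 270.])]
60 primed [array([190., 215.]), array([231., 260.])]
```

View pics/p4.png

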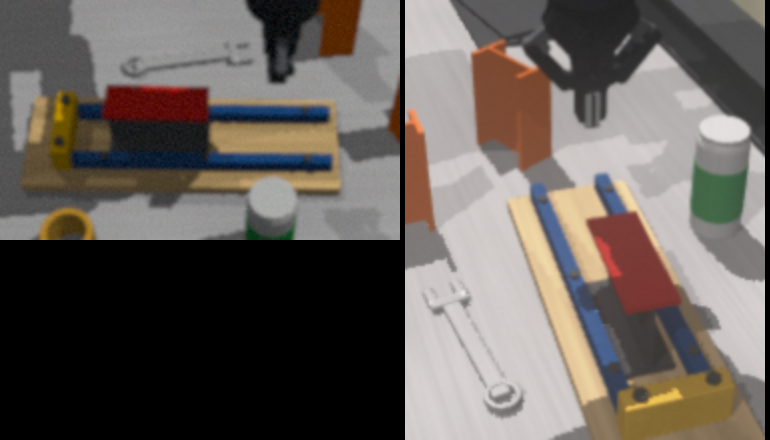

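The beam lies flat between the rails, red flange on top, with its leading end about 45 mm from the stop. I descend behind it to 35 mm above the bed and push along.

Request:
apply_moves:
  targets: "0 0 0 -0.1 0 3 0; 0 0 0 -0.1 0 6 0; 0 0 0 -0.1 0.5 8.6 0; 0 0 0 -0.1 2 9.4 0; 0 0 0 -0.1 4 9.4 0"

```text
time: 6.1
tool_pos: [609.4, 9.1, 48.5]
tcp_rot: [180.0, 0.2, -4.6]
ft_force: [-0.1, -0.2, 0.5]
finger_gap: 0.0
```

Request:
apply_moves:
  targets: "0 0 0 0 0.5 0 0; 0 0 0 0 1.0 0 0; 0 0 0 0 1.5 0 0; 0 0 0 0 2.0 0 0; 0 0 0 0 2.5 0 0"

```text
time: 6.6
tool_pos: [609.2, -14.9, 50.8]
tcp_rot: [-179.9, -0.0, -4.7]
ft_force: [0.2, 4.4, 1.1]
finger_gap: 0.0
```

Request:
apply_moves:
  targets: "0 0 0 0 0.5 0 0; 0 0 0 0 1.0 0 0; 0 0 0 0 1.5 0 0; 0 0 0 0 2.0 0 0; 0 0 0 0 2.5 0 0"

```text
time: 7.1
tool_pos: [606.8, -40.6, 50.3]
tcp_rot: [-180.0, 0.0, -4.7]
ft_force: [0.0, 4.5, 2.4]
finger_gap: 0.4
```

Request:
apply_moves:
  targets: "0 0 0 0 0.3 0 0; 0 0 0 0 0.6 0 0; 0 0 0 0 0.8 0 0; 0 0 0 0 1.0 0 0; 0 0 0 0 1.1 0 0"

```text
time: 7.6
tool_pos: [605.9, -51.4, 50.2]
tcp_rot: [180.0, 0.0, -4.7]
ft_force: [0.8, 4.3, 1.4]
finger_gap: 0.1
```

Request:
apply_moves:
  targets: "0 0 0 0 0.05 0 0; 0 0 0 0 0.1 0 0; 0 0 0 0 0.15 0 0; 0 0 0 0 0.2 0 0; 0 0 0 0 0.2 0 0"

```text
time: 8.1
tool_pos: [605.7, -53.3, 50.2]
tcp_rot: [180.0, 0.0, -4.7]
ft_force: [-0.1, 3.6, 1.4]
finger_gap: -0.1
```

Request:
apply_moves:
  targets: "0 0 0 0 0.05 0 0; 0 0 0 0 0.1 0 0; 0 0 0 0 0.15 0 0; 0 0 0 0 0.2 0 0; 0 0 0 0 0.25 0 0"

```text
time: 8.6
tool_pos: [605.6, -54.6, 50.5]
tcp_rot: [-179.9, 0.0, -4.7]
ft_force: [0.4, 11.0, 3.9]
finger_gap: 0.1
```

Request:
apply_moves:
  targets: "0 0 0 0 0.05 0 0; 0 0 0 0 0.1 0 0; 0 0 0 0 0.1 0 0; 0 0 0 0 0.15 0 0; 0 0 0 0 0.15 0 0"

```text
time: 9.1
tool_pos: [605.7, -54.7, 50.7]
tcp_rot: [-179.8, -0.0, -4.6]
ft_force: [-0.1, 15.5, 5.0]
finger_gap: 0.1
```

The force has risen to 15 N and the tool has stopped at jig y ≈ 132 (131 predicted), so the beam is against the stop. One slightly firmer nudge, then I back straight off and rise.

Request:
apply_moves:
  targets: "0 0 0 0 0.05 0 0; 0 0 0 0 0.1 0 0; 0 0 0 0 0.1 0 0; 0 0 0 0 0 0 0; 0 0 0 0 -0.3 0 0"

```text
time: 9.6
tool_pos: [605.6, -53.8, 50.3]
tcp_rot: [-180.0, 0.0, -4.7]
ft_force: [0.0, -1.2, 0.0]
finger_gap: -0.2
```

Request:
apply_moves:
  targets: "0 0 0 0 -1 0 0; 0 0 0 0 -3 0 0; 0 0 0 0 -6 0 0; 0 0 0 0 -8 -2 0; 0 0 0 0 -9 -6 0"

```text
time: 10.1
tool_pos: [609.7, 37.1, 106.4]
tcp_rot: [180.0, 0.5, -4.7]
ft_force: [0.8, -0.5, 0.5]
finger_gap: -0.1
```

Request:
apply_moves:
  targets: "0 0 0 0 -1 -3 0; 0 0 0 0 -2 -6 0; 0 0 0 0 -2 -8 0; 0 0 0 0 -2 -8 0; 0 0 0 0 -2 -8 0"

```text
time: 10.6
tool_pos: [614.8, 55.2, 190.1]
tcp_rot: [180.0, -0.0, -4.7]
ft_force: [-0.1, -0.6, -0.1]
finger_gap: 0.2
```

```bash
python3 - <<'E'
from h import *
A=snapshot('scene');B=snapshot('side')
j=[594.39,-186.46,-4.68]
for q,P in(('beam',[0,120,40]),('beam_top',[0,0,40]),('beam_primed',[0,60,80])):print(q,[([np.round(d['at']).tolist() for d in place_of(c,q)][:3],proj(c,jig2w(j,P))[0].round()) for c in('scene','side')])
s=sense();print(s['tool_pos'],s['ft_force'],s['time'])
a=A[140:260,130:330];b=B[110:330,150:330]
a=cv2.resize(a,None,fx=2,fy=2);b=cv2.resize(b,None,fx=2,fy=2)
c=np.zeros((440,770,3),np.uint8);c[:240,:400]=a;c[:,405:765]=b
c[240:440,:400]=cv2.resize(A[170:235,140:270],(400,200),interpolation=cv2.INTER_CUBIC);save('p5',c)
E
```

```text
beam [([[206.0, 342.0], [201.0, 216.0], [155.0, 293.0]], array([200., 216.])), ([[224.0, 141.0], [185.0, 202.0], [248.0, 262.0]], array([249., 259.]))]
beam_top [([[200.0, 168.0], [129.0, 300.0], [173.0, 349.0]], array([199., 166.])), ([[297.0, 281.0], [138.0, 201.0], [171.0, 135.0]], array([298., 282.]))]
beam_primed [([[184.0, 360.0], [205.0, 166.0], [154.0, 303.0]], array([190., 189.])), ([[256.0, 270.0], [159.0, 191.0], [196.0, 161.0]], array([254., 271.]))]
[614.32796983  55.24666831 189.47093913] [-0.74323098  0.77814678  0.22093652] 11.0
```

View pics/p5.png

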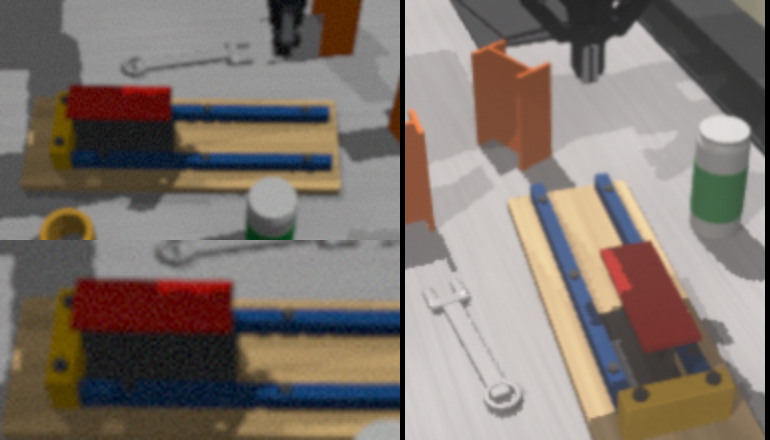

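The beam is home: it lies against the stop with the red flange on top. The detections are within about 3 px of the predicted home pose, and the can, wrench and orange pieces look unmoved.

```bash
python3 -c "from bench import *; print(hand_in())"
```

```text
the job is handed in; nothing more can be done
None
```

I tipped the beam towards the yellow stop with the closed fingertips. It landed between the rails with the red flange on top. I then pushed it about 45 mm along the rails until it met the stop, backed off and handed the job in at about 11 s.

**Against the stop:** the reaction rose from about 4 N to 15 N and the tool stopped about 1 mm from the predicted home position. After backing off, most detections of the beam in both cameras were within 3 px of the predicted home pose. One scene-camera `beam_primed` detection disagreed, and I put it down to a misdetection because the picture clearly shows the red flange on top.

**Surroundings:** the can, wrench and orange pieces look unmoved in the last pictures. The sleeve was only partly in view in the last crop. I never went near it. The tool ended clear of everything, at a height of 190 mm with about zero force.

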